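# Nest the corner guards on the shelf-box spine

## Task

Stow the two loose aluminium corner guards on the spine angle that sticks out of the side of the pine shelf box: slide the narrower one over the spine, then the wider one over that, each pushed fully home so that its end meets the side of the box and their legs lie parallel. Keep them apex up and slide them along the deck without lifting them, leave all the other tools and tiles where they are, and let go at the end.

Things in the scene. Friction and masses are not known exactly. Their poses are not given: they have to be found in the camera images.
- home (a point): On the deck (z=0) at the foot of the fixed pine shelf box's side, in the middle of the spine's root. The box, 300 mm along x, 180 along y, 200 high, has that side in this frame's plane y=0 and lies at y>0. +y is the way guards are pushed home; z up. The strip 55 mm either side of x=0, from the spine back to y=-620 mm, is clear of bystanders.
- spine_tip (a point): On the deck under the spine's free end, 130 mm from the box side; same axes as home. The fixed spine is a bare aluminium angle lying apex up like a tent: legs 48 mm at 45 degrees, 3 mm thick, ridge along y; 36 mm high, 68 mm wide at the bottom.
- guard_mid: Narrower loose guard: aluminium angle lying apex up like a tent, legs 60 mm at 45 degrees, 3 mm thick, 145 mm long, 44 high, 85 wide at the widest (4 mm above deck), 80 wide inside (6 mm play each side over the spine), 140 g. Origin: on the deck under its middle; y along the ridge (either end may lead). It and the other guard start on opposite sides of the spine's line; which is where varies.
- guard_wide: Wider loose guard, lying the same way: legs 72 mm, 3 mm thick, 160 mm long, 53 high, 102 wide at the widest (4 mm above deck), 98 wide inside (6 mm play each side over the narrower guard), 190 g. Origin: on the deck under its middle; y along the ridge (either end may lead). Each guard has 20 mm or more free beside its long outer side.
- tin: Bystander: round zinc tin, 88 mm across, 52 mm high, origin under its centre. Leave alone.
- lifter: Bystander: suction-cup tile lifter, cup 84 mm across, bar handle 108 mm long along x, 67 mm high; origin under its centre. Leave alone.
- trowel: Bystander: square-notched trowel, steel blade 200 x 105 mm lying flat, long side along x, handle 51 mm high; origin under its centre. Leave alone.
- scribe: Bystander: knurled steel scribe, 145 mm long along x, 12 mm thick; origin under it near its middle. Leave alone.
- float: Bystander: rubber grout float, 200 x 85 mm, long side along x, handle 52 mm high; origin under its centre. Leave alone.
- tiles: Bystander: stack of four tiles, 98 x 98 mm, 32 mm high; origin under its centre. Leave alone.
Mind the look-alikes: they are no part of the job. What is shaped like the guard_wide but red or turquoise is not meant.

How it is judged:
On the way, in this order (a step that is already met when the one before it is completed fails the run):
1. the narrower guard is home over the spine, against the box side (x of guard_mid in the frame of home between -0.009 and 0.009 m and y of guard_mid in the frame of home between -0.0785 and -0.0665 m and angle between the y axis of guard_mid and the y axis of home, either way round below 0.07 rad and height (world z) of guard_mid below 0.006 m and angle between guard_mid's own z axis and vertical below 0.07 rad), for 0.2 s.
2. the wider guard is home over the narrower one, against the box side (all of step 1 and x of guard_wide in the frame of home between -0.015 and 0.015 m and y of guard_wide in the frame of home between -0.086 and -0.074 m and angle between the y axis of guard_wide and the y axis of home, either way round below 0.07 rad and height (world z) of guard_wide below 0.006 m and angle between guard_wide's own z axis and vertical below 0.07 rad), for 0.2 s.
At the end, for the whole second after the job is handed in: Both guards lie apex up and flat on the deck (within 6 mm and 4 degrees), nested over the spine: ends within 6 mm of the box side, ridges parallel to the spine within 4 degrees and above it (within 9 mm sideways for the narrower, 15 mm for the wider, which is what their play allows), at rest (all of step 2 and linear speed of each of guard_mid, guard_wide below 0.01 m/s); the robot touches nothing.
It fails at once if a guard is lifted off the deck (its middle more than 20 mm up) (height (world z) of any of guard_mid, guard_wide above 0.02 m).
It fails at once if a bystander is moved by more than 15 mm (distance of any of tin, lifter, trowel, scribe, float, tiles from where it was at the start of the episode above 0.015 m).
It also fails if it takes over 69 s, if anything falls off the work surface, if the arm or the gripper's body presses on something with over 40 N, if the wrist force passes 120 N, or if a joint passes its speed limit or range.

## Robot

A 6-joint arm with a two-finger parallel gripper is mounted at the origin on the work surface. World frame = base frame: x ahead of the robot, y to its left, z up, the work surface at z = 0. Lengths are in m, angles in rad, forces in N, time in s.
With the tool pointing down it reaches from about 0.325 to 0.85 m from the base axis. Payload 15.5 kg.
Tool frame: the origin (TCP) lies midway between the tips of the shut fingers; the grasp point (between the pads) lies 19 mm behind it (arm.grasp_offset is the distance from the TCP to the grasp point, in m); z points along the fingers, y is the line along which they close (so a half turn about z gives the same grasp; the last joint's range is limited). The gripper opens to 91 mm and grips with 3 to 60 N. Pads are 32 mm wide; open, the fingers measure 118 mm over their backs; the gripper's body (76 mm by 178 mm) begins 60 mm behind the grasp point.
Start: joints at [1.161, 0.494, 1.345, -0, 1.302, -0.096], TCP at [0.193, 0.594, 0.214] pointing down, gripper open.
Joint ranges: [-2.91, 2.91], [-0.82, 2.16], [0.22, 2.67], [-1.22, 4.37], [0.12, 2.79], [-3.08, 3.08]. Speed limits (rad/s): [1.89, 1.89, 2.57, 3.01, 3.01, 3.01].

## Interface

Orientations are given as a unit quaternion [x, y, z, w].
In Python, from cell import arm gives the robot as it stands.
- The arm moves only by the tool play_rows, never from a script. Its argument "series" is text: rows parted by semicolons, each of 5 numbers parted by spaces: the finger opening in m, from 0 to 0.0912, then the shift along the tool's x, y, z in m, then the turn about the tool's z in degrees. In form: grip tx ty tz yaw; .... A call has 1 to 20 rows; each row shifts and turns the commanded pose from where the row before left it, along the tool's axes as they then stand; what a row does not reach is not made up. A row lasts 1/10 s, in which the tool goes at most 50 mm and 8.59 degrees, less where a joint would pass 70% of its speed; a pose out of reach is approached as far as the arm can. A call is refused whole if a number of a shift passes 0.05 or a number of a turn 8.59, either way. A call with a gripper value outside its range is refused whole. The fingers move at their own pace and stop on an object; the grip force is fixed at half the most. Time passes only in rows, so rows that do not move let the fingers close. It gives the time, the measured TCP pose, the force, the opening and the grip force at its end, in the units of the state.
- arm.state(): the state, without advancing time (a new reading comes with each control period).
- arm.capture(name): name is "scene" or "top" or "wrist"; returns the picture (384x512x3 uint8, red, green, blue); there is no depth.
- arm.camera_params(name): a dict with "camera_matrix" (3x3 intrinsics, pixels), "xyz" and "attitude" of the camera in the world; the wrist camera has in their place "tool_from_camera" (4x4, takes a point from camera to tool coordinates, whose origin is the TCP and whose axes are the flange's). Camera axes: x right, y down, z forward; pixel columns grow to the right and rows downward; lengths in m; the calibration is good to about 2 mm. A picture is of the moment at which its call begins: read the wrist's pose just before it. camera_params takes no time and is no camera call.
- arm.job_done(): hands the job in; it is judged then, once.
Trained networks look in the newest picture that a camera, given by its name, has taken for a name from the list of things; names that differ only in an ending like _2 or _b are one class to them, and where a whole thing is asked for, a point or a joint stands for the part that bears it (a point fixed in the world has none). Each returns a list of dicts, best first, with "conf" (0 to 1); they miss things now and then, are a little off and sometimes report something else, mostly with a low value. They report only what shows in the picture. A call takes as long as a camera call. They do not tell look-alikes from the thing itself.
- arm.search_frame(camera, thing): "centre" ([x, y, z] in m, in world coordinates, good to about 4 mm: the middle of the surface that is visible of it).
The state is a dict: "time": time; "joint_positions": joint angles; "qd": joint speeds; "joint_torque": joint torques, N m; "position": TCP position; "tool_rot": TCP orientation; "ft_force": force on the tool from outside, world axes, zero at the start; "ft_torque": the same for the moment, N m; "finger_gap": finger opening in m; "grip_force": force on a finger pad.
Only numpy, scipy, OpenCV 4.12 (cv2) and the standard library are available. Lean on these libraries where they do the work, as an engineer would, in place of code of your own. Each camera call takes 0.05 s, during which the arm holds its last target. There are 200 camera calls.

## Working session

There is one attempt and no reset: what is moved stays moved. The work goes in short steps, Python scripts to look and compute and a tool call to move; the robot and the scene stay as the last step left them, time stands still between calls to the robot, and variables do not carry over. Pictures are saved under pics/ and viewed, at most 10 in all, crops included, and the job is handed in when it is done.

Besides the shell and the picture viewer there is one more tool, called after "Request:" as name(argument=value, ...), one argument or row to a line, values as JSON. play_rows: Moves the arm, as the interface text tells. Its arguments: {"type":"object","properties":{"series":{"type":"string"}},"required":["series"]}

```bash
mkdir -p pics; ls; cat > h.py <<'E'
from cell import arm
import numpy as np,cv2
from scipy.spatial.transform import Rotation as R
def snap(c,f,crop=None,s=1):
    p=arm.capture(c)
    q=p if crop is None else p[crop[1]:crop[3],crop[0]:crop[2]]
    q=cv2.resize(q,None,fx=s,fy=s,interpolation=cv2.INTER_CUBIC)
    cv2.imwrite('pics/'+f,q[:,:,::-1]); return p
def cam(c):
    d=arm.camera_params(c);K=np.array(d['camera_matrix'])
    a=np.array(d['attitude']); Rm=R.from_quat(a).as_matrix() if a.size==4 else a.reshape(3,3)
    return K,Rm,np.array(d['xyz'])
def ray(c,u,v,z):
    K,Rm,t=cam(c); d=Rm@np.linalg.solve(K,[u,v,1.]); return t+d*(z-t[2])/d[2]
def proj(c,P):
    K,Rm,t=cam(c); q=K@(Rm.T@(np.array(P)-t)); return q[:2]/q[2]
E
python3 - <<'E'
from h import *
snap('top','top0.png',s=1.5);a=arm
for n in ['home','spine_tip','guard_mid','guard_wide','tin','lifter','trowel','scribe','float','tiles']:
    for r in a.search_frame('top',n)[:4]: print(n,round(r['conf'],2),np.round(r['centre'],3),np.round(proj('top',r['centre']),0))
snap('scene','scene0.png',s=1.5)
print(a.camera_params('top'),a.state())
E
```

```text
pics
home 0.61 [0.531 0.37  0.198] [108. 174.]
spine_tip 0.63 [0.524 0.369 0.197] [109. 176.]
spine_tip 0.45 [0.375 0.103 0.051] [204. 228.]
guard_mid 0.57 [ 0.672 -0.106  0.024] [262. 141.]
guard_wide 0.89 [ 0.438 -0.153  0.022] [280. 206.]
guard_wide 0.82 [0.16  0.303 0.029] [144. 298.]
guard_wide 0.64 [ 0.174 -0.297  0.029] [330. 283.]
tin 0.6 [0.375 0.101 0.05 ] [205. 227.]
tin 0.28 [ 0.672 -0.107  0.026] [263. 141.]
trowel 0.75 [ 0.614 -0.467  0.008] [366. 153.]
scribe 0.59 [0.672 0.253 0.008] [160. 148.]
float 0.94 [ 0.392 -0.441  0.021] [367. 215.]
tiles 0.74 [0.389 0.227 0.029] [167. 226.]
tiles 0.21 [ 0.672 -0.107  0.024] [263. 141.]
{'camera_matrix': array([[450.08625666,   0.        , 259.62495465],
       [  0.        , 450.08625666, 199.52958777],
       [  0.        ,   0.        ,   1.        ]]), 'xyz': array([ 0.14849145, -0.06529395,  1.51227969]), 'attitude': array([-0.68412469,  0.72181625, -0.07655487,  0.07137271])} {'time': 0.6, 'joint_positions': array([ 1.16149314e+00,  4.93590078e-01,  1.34553584e+00, -1.14962164e-05,
        1.30248605e+00, -9.54863755e-02]), 'qd': array([ 0.00104478, -0.00052898, -0.00028731,  0.00075229, -0.00035803,
       -0.0008306 ]), 'joint_torque': array([-5.40520177e-04, -8.78329968e+01, -3.82132673e+01,  7.05898670e-02,
        4.41611779e-02,  1.29942913e-05]), 'position': array([0.19291895, 0.59446571, 0.21390897]), 'tool_rot': array([ 1.56263837e-01,  9.87715350e-01, -1.07370590e-05,  2.95474538e-06]), 'ft_force': array([-0.93847328, -0.19725195, -0.1731554 ]), 'ft_torque': array([-0.00112291,  0.02330966, -0.00093144]), 'grip_force': 0.0, 'finger_gap': 0.09143146555720123}
```

View pics/top0.png

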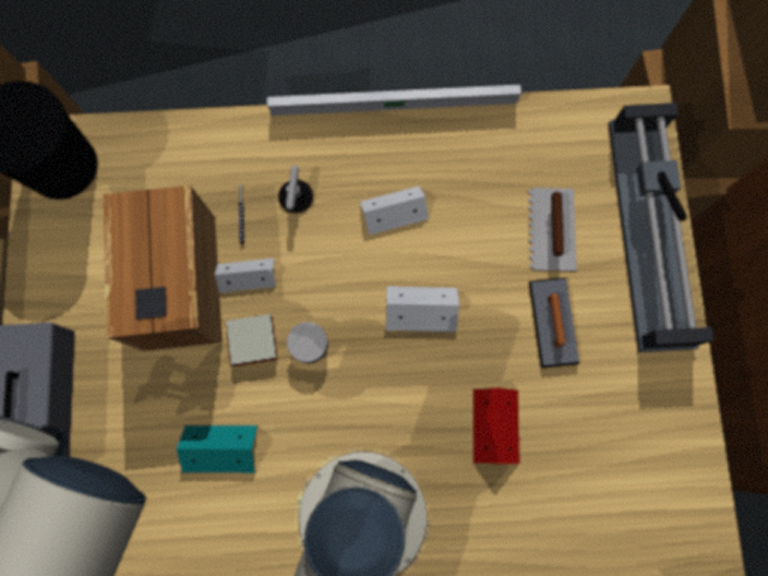

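View pics/scene0.png

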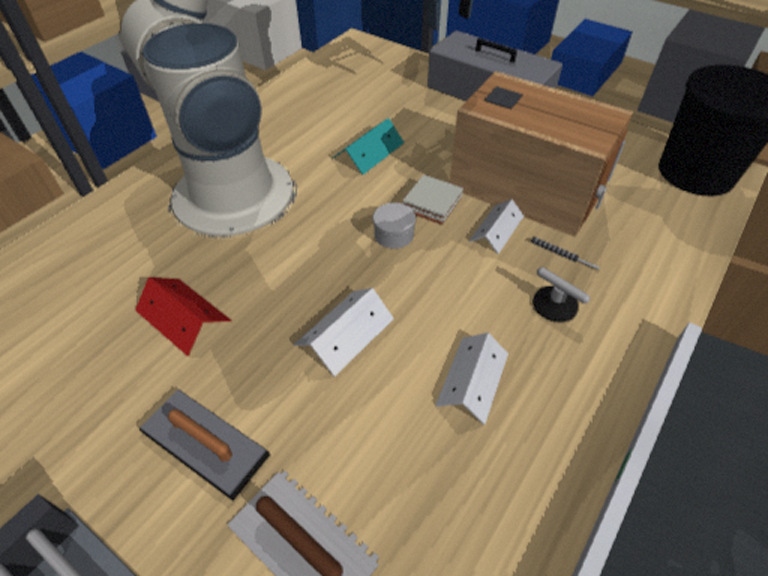

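Top view, in the 1.5× picture: the box is at (160,265) with the spine attached at (246,275). There are two loose bare-aluminium guards, at (395,210) and (422,310). Look-alikes that could be mistaken for them are the turquoise angle (218,448), the red angle (496,426) and the fixed spine itself. By description, the shorter silver one (395,210) should be guard_mid and the longer one (422,310) guard_wide. I'll check both with a model fit and a close crop.

```bash
cat > fit.py <<'E'
from h import *
from scipy.optimize import minimize
def pts(p,L,w,h,zb=0.003):
    x,y,a=p; c,s=np.cos(a),np.sin(a)   # a: world yaw of ridge-frame; ridge along local y
    o=[]
    for sy in(-L/2,L/2):
        for lx,z in((-w/2,zb),(0,h),(w/2,zb)): o.append([x+c*lx-s*sy,y+s*lx+c*sy,z])
    return o
DIM=dict(mid=(.145,.085,.044),wide=(.160,.102,.053),spine=(.130,.068,.036))
def mask(img,c,P,r=45):
    hsv=cv2.cvtColor(img,cv2.COLOR_RGB2HSV); m=((hsv[...,1]<70)&(hsv[...,2]>70)).astype(np.uint8)
    u,v=proj(c,P).astype(int); k=np.zeros_like(m);k[max(v-r,0):v+r,max(u-r,0):u+r]=1
    n,l,st,ce=cv2.connectedComponentsWithStats(m*k,connectivity=4)
    b=min([i for i in range(1,n) if st[i,4]>200],key=lambda i:np.hypot(*(ce[i]-[u,v])))
    m=(l==b).astype(np.uint8); cs,_=cv2.findContours(m,0,2)
    o=np.zeros_like(m);cv2.drawContours(o,cs,-1,1,-1);return o
def fit(ms,name,p0,S=8):
    def render(c,p):
        q=np.array([proj(c,P) for P in pts(p,*DIM[name])]); hull=cv2.convexHull(q.astype(np.float32))
        big=np.zeros((384,512),np.float32)
        f=np.zeros((384*S//2,512*S//2),np.uint8)
        cv2.fillConvexPoly(f,np.round(((hull+.5)*S/2-.5)*256).astype(np.int32),1,shift=8)
        return cv2.resize(f.astype(np.float32),(512,384),interpolation=cv2.INTER_AREA)
    def cost(p): return sum(np.abs(render(c,p)-m).sum()/m.sum() for c,m in ms)
    best=None
    for a in (-.6,-.3,0,.3,.6):
        q=np.array([p0[0],p0[1],p0[2]+a])
        r=minimize(cost,q,method='Nelder-Mead',options=dict(initial_simplex=[q,q+[.01,0,0],q+[0,.01,0],q+[0,0,.15]],xatol=1e-5,fatol=1e-5,maxiter=150))
        if best is None or r.fun<best.fun: best=r
    return best.x,best.fun
E
cat > go.py <<'E'
from fit import *
t=arm.capture('top');s=arm.capture('scene')
G={'mid':(.672,-.106,.02),'wide':(.438,-.153,.02),'spine':(.555,.22,.015)}
out=t.copy()
for n,P in G.items():
    for cs in (('top',),('top','scene')):
        ms=[(c,mask(t if c=='top' else s,c,P,45 if c=='top' else 60)) for c in cs]
        x,f=fit(ms,n,(P[0],P[1],0)); print(n,cs,np.round(x,4),'deg',round(np.degrees(x[2]),1),round(f,3),[int(m.sum()) for _,m in ms])
        if len(cs)==1:
            for o in ('mid','wide'): print('   as',o,round(fit(ms,o,(P[0],P[1],0))[1],3)) if n!='spine' else 0
out=cv2.resize(t[90:230,130:320],None,fx=4,fy=4,interpolation=cv2.INTER_CUBIC)
cv2.imwrite('pics/crop1.png',out[:,:,::-1])
E
python3 go.py
```

```text
Traceback (most recent call last):
  File "go.py", line 8, in <module>
    x,f=fit(ms,n,(P[0],P[1],0)); print(n,cs,np.round(x,4),'deg',round(np.degrees(x[2]),1),round(f,3),[int(m.sum()) for _,m in ms])
        ~~~^^^^^^^^^^^^^^^^^^^^
  File "fit.py", line 28, in fit
    r=minimize(cost,q,method='Nelder-Mead',options=dict(initial_simplex=[q,q+[.01,0,0],q+[0,.01,0],q+[0,0,.15]],xatol=1e-5,fatol=1e-5,maxiter=150))
  File "fit.py", line 24, in cost
    def cost(p): return sum(np.abs(render(c,p)-m).sum()/m.sum() for c,m in ms)
                        ~~~^^^^^^^^^^^^^^^^^^^^^^^^^^^^^^^^^^^^^^^^^^^^^^^^^^^
  File "fit.py", line 24, in <genexpr>
    def cost(p): return sum(np.abs(render(c,p)-m).sum()/m.sum() for c,m in ms)
                                   ~~~~~~^^^^^
  File "fit.py", line 19, in render
    q=np.array([proj(c,P) for P in pts(p,*DIM[name])]); hull=cv2.convexHull(q.astype(np.float32))
                ~~~~^^^^^
  File "h.py", line 16, in proj
    K,Rm,t=cam(c); q=K@(Rm.T@(np.array(P)-t)); return q[:2]/q[2]
           ~~~^^^
  File "h.py", line 10, in cam
    d=arm.camera_params(c);K=np.array(d['camera_matrix'])
ValueError: time passes only in moves, steps and waits
```

Too many camera_params calls, so I'll cache them.

```bash
sed -i 's/^def cam(c):/import functools\n@functools.lru_cache(None)\ndef cam(c):/' h.py; time python3 go.py
```

```text
mid ('top',) [ 0.6844 -0.1067  0.2183] deg 12.5 0.038 [1002]
   as mid 0.038
   as wide 0.284
mid ('top', 'scene') [ 0.6846 -0.1059  0.2156] deg 12.4 0.124 [1002, 1763]
wide ('top',) [ 0.444  -0.1561 -0.0799] deg -4.6 0.039 [1452]
   as mid 0.26
   as wide 0.039
wide ('top', 'scene') [ 0.4451 -0.1546 -0.0681] deg -3.9 0.115 [1452, 1942]
spine ('top',) [0.5447 0.2431 0.0528] deg 3.0 0.047 [777]
spine ('top', 'scene') [0.5454 0.2438 0.049 ] deg 2.8 0.16 [777, 682]
real	0m39.554s
user	1m4.595s
sys	0m29.147s
```

View pics/crop1.png

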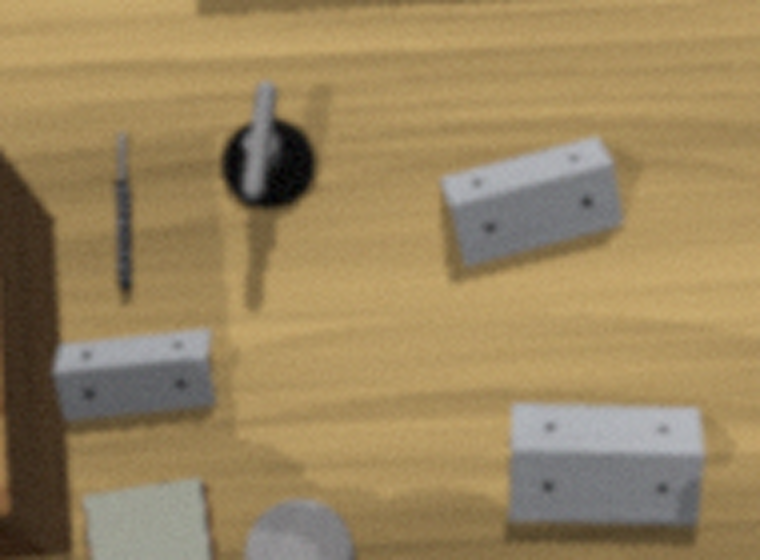

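Crop: guard_mid is at (530,205), guard_wide at (605,465) and the fixed spine at (133,375). The size fits agree clearly: mid 0.038 vs 0.28 for the other size, wide 0.039 vs 0.26. Next I rise, turn, and travel over guard_mid.

Request:
play_rows(
  series="0.0912 0 0 -0.03 8.5; 0.0912 0 0 -0.03 8.5; 0.0912 0 0 0 8.5; 0.0912 0 0 0 8.5; 0.0912 0 0 0 8.5; 0.0912 0 0 0 8.5; 0.0912 0 0 0 8.5",
)

```text
time: 1.5
position: [0.1929, 0.5945, 0.2739]
tool_rot: [0.628, 0.778, 0.0, 0.0]
ft_force: [-0.8, -0.1, 0.3]
finger_gap: 0.0913
grip_force: 0.0
```

Request:
play_rows(
  series="0.0912 -0.0395 0.0165 0 0; 0.0912 -0.0395 0.0165 0 0; 0.0912 -0.0395 0.0165 0 0; 0.0912 -0.0395 0.0165 0 0; 0.0912 -0.0395 0.0165 0 0; 0.0912 -0.0395 0.0165 0 0; 0.0912 -0.0395 0.0165 0 0; 0.0912 -0.0395 0.0165 0 0; 0.0912 -0.0395 0.0165 0 0; 0.0912 -0.0395 0.0165 0 0; 0.0912 -0.0395 0.0165 0 0; 0.0912 -0.0395 0.0165 0 0; 0.0912 -0.0395 0.0165 0 0; 0.0912 -0.0395 0.0165 0 0; 0.0912 -0.0395 0.0165 0 0; 0.0912 -0.0395 0.0165 0 0; 0.0912 -0.0395 0.0165 0 0; 0.0912 -0.0395 0.0165 0 0; 0.0912 -0.0395 0.0165 0 0; 0.0912 -0.0395 0.0165 0 0",
)

```text
time: 3.5
position: [0.6871, -0.1069, 0.2739]
tool_rot: [0.626, 0.78, 0.0, 0.0]
ft_force: [1.1, 0.1, -0.6]
finger_gap: 0.0914
grip_force: 0.0
```

```bash
cat >> h.py <<'E'
def where(tx=None,ty=None,phi=None):
    s=arm.state();Rm=R.from_quat(s['tool_rot']).as_matrix();p=np.array(s['position'])
    print('t',round(s['time'],2),'p',np.round(p,4),'phi',round(np.degrees(np.arctan2(Rm[1,1],Rm[0,1])),2),'gap',round(s['finger_gap'],4),'F',np.round(s['ft_force'],1),'gf',round(s['grip_force'],1))
    if tx is not None:
        if phi is not None: f=np.radians(phi);X=np.array([-np.sin(f),np.cos(f)]);Y=np.array([np.cos(f),np.sin(f)])
        else: X,Y=Rm[:2,0],Rm[:2,1]
        d=np.array([tx,ty])-p[:2]; print('dx,dy tool',np.round([X@d,Y@d],4))
E
python3 - <<'E'
from h import *
where(.6845,-.1063); snap('wrist','w1.png',s=1.2)
E
```

```text
t 3.5 p [ 0.6871 -0.1069  0.2739] phi 12.51 gap 0.0914 F [ 1.1  0.1 -0.6] gf 0.0
dx,dy tool [ 0.0011 -0.0024]
```

View pics/w1.png

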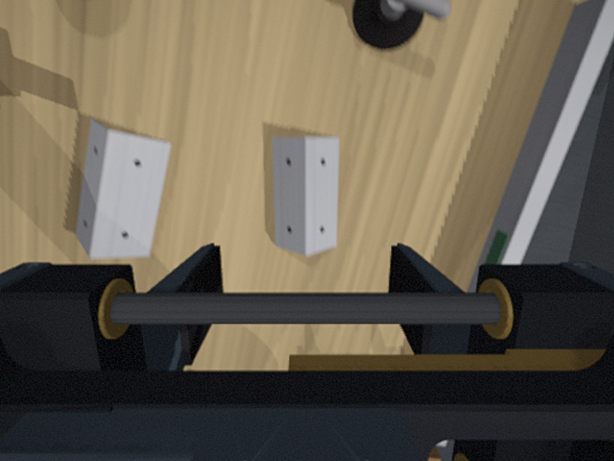

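The wrist view shows guard_mid at (305,195), parallel to the fingers and centred between them. guard_wide is at (120,190). Next I descend and close gently to centre it.

Request:
play_rows(
  series="0.0912 0.001 -0.0025 0.04 0; 0.0912 0 0 0.045 0; 0.0912 0 0 0.045 0; 0.0912 0 0 0.045 0; 0.0912 0 0 0.045 0; 0.0912 0 0 0.025 0; 0.0912 0 0 0.012 0; 0.08 0 0 0 0; 0.07 0 0 0 0; 0.065 0 0 0 0; 0.061 0 0 0 0; 0.061 0 0 0 0; 0.061 0 0 0 0",
)

```text
time: 4.85
position: [0.6839, -0.1048, 0.0174]
tool_rot: [0.626, 0.78, 0.0, 0.0]
ft_force: [0.0, 0.3, 0.3]
finger_gap: 0.0612
grip_force: 0.0
```

```bash
python3 - <<'E'
from h import *
where()
E
```

```text
t 4.85 p [ 0.6839 -0.1048  0.0174] phi 12.52 gap 0.0612 F [0.  0.3 0.3] gf 0.0
```

Request:
play_rows(
  series="0.056 0 0 0 0; 0.056 0 0 0 0; 0.056 0 0 0 0; 0.0912 0 0 0 0; 0.0912 0 0 0 0; 0.0912 0 0 0 0; 0.0912 0 0 0 0; 0.0912 0 0 0.007 0; 0.0912 0 0 0.006 0; 0.0912 0 0 0 0; 0.088 0 0 0 0; 0.085 0 0 0 0; 0.083 0 0 0 0; 0.08 0 0 0 0; 0.08 0 0 0 0; 0.08 0 0 0 0",
)

```text
time: 6.45
position: [0.684, -0.1048, 0.0041]
tool_rot: [0.626, 0.78, 0.0, 0.0]
ft_force: [1.8, 0.7, 2.1]
finger_gap: 0.08
grip_force: 5.5
```

```bash
python3 - <<'E'
from h import *
where(.553,.03)
E
```

```text
t 6.45 p [ 0.684  -0.1048  0.0041] phi 12.52 gap 0.08 F [1.8 0.7 2.1] gf 5.5
dx,dy tool [ 0.16   -0.0986]
```

Request:
play_rows(
  series="0.08 0.006 -0.004 0 0; 0.08 0.013 -0.008 0 0; 0.08 0.016 -0.0098 0 0; 0.08 0.016 -0.0098 0 0; 0.08 0.016 -0.0098 0 0; 0.08 0.016 -0.0098 0 0; 0.08 0.016 -0.0098 0 0; 0.08 0.016 -0.0098 0 0; 0.08 0.016 -0.0098 0 0; 0.08 0.015 -0.0098 0 0; 0.08 0.01 -0.008 0 0; 0.08 0.004 -0.004 0 0; 0.08 0 0 0 3.2; 0.08 0 0 0 3.2; 0.08 0 0 0 3.2; 0.08 0 0 0 0",
)

```text
time: 8.05
position: [0.549, 0.0291, 0.0041]
tool_rot: [0.69, 0.724, 0.0, -0.0]
ft_force: [-1.4, 1.4, 6.1]
finger_gap: 0.0799
grip_force: 6.1
```

```bash
cat > go2.py <<'E'
from fit import *
import sys
where(.5454,.2360)
t=arm.capture('top');p=arm.state()['position']
n=sys.argv[1]
g=[float(v) for v in sys.argv[2:4]] if len(sys.argv)>3 else p[:2]
ms=[('top',mask(t,'top',(g[0],g[1],.02)))]
x,f=fit(ms,n,(g[0],g[1],0.05)); print(n,np.round(x,4),np.degrees(x[2]),f)
th=.051;h=np.array([.5417,.3084]);d=np.array([-np.sin(th),np.cos(th)]);e=np.array([np.cos(th),np.sin(th)])
print('home frame',np.round([e@(x[:2]-h),d@(x[:2]-h)],4),'tool',np.round([e@(p[:2]-h),d@(p[:2]-h)],4))
cv2.imwrite('pics/t_%s_%d.png'%(n,arm.state()['time']*10),cv2.resize(t[70:250,80:340],None,fx=3,fy=3,interpolation=cv2.INTER_CUBIC)[:,:,::-1])
E
python3 go2.py mid;ls pics
```

```text
t 8.05 p [0.549  0.0291 0.0041] phi 2.79 gap 0.0799 F [-1.4  1.4  6.1] gf 6.1
dx,dy tool [0.2068 0.0064]
mid [ 0.5433  0.1064 -0.777 ] -44.5189227661107 0.7477076431613819
home frame [-0.0087 -0.2019] tool [-0.0069 -0.2793]
crop1.png
scene0.png
t_mid_81.png
top0.png
w1.png
```

View pics/t_mid_81.png

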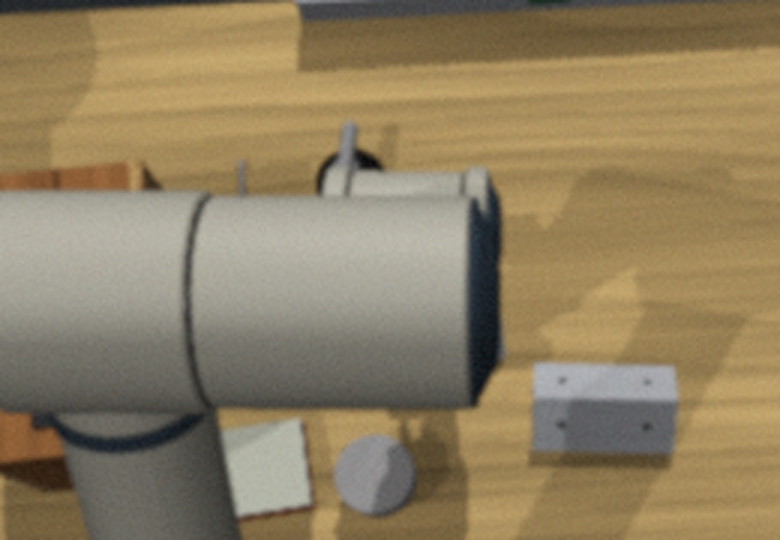

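```bash
python3 - <<'E'
from h import *
snap('wrist','w2.png',s=1.2)
E
```

```text
(no output)
```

View pics/w2.png

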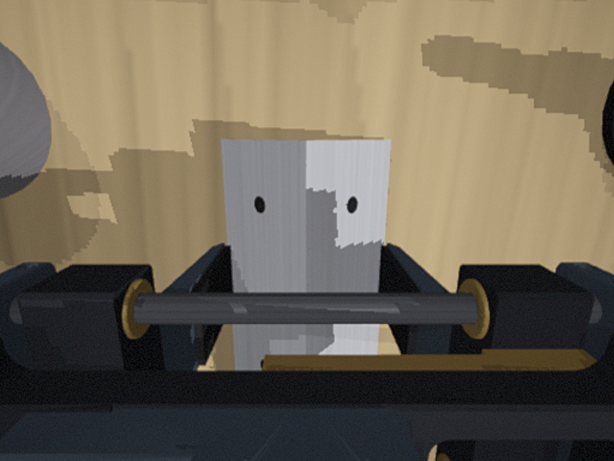

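The top view is blocked by the arm. The wrist view shows guard_mid straight and centred between the fingers, with its leading end at row 140. I'll shift onto the spine's line and stop just before the tip.

Request:
play_rows(
  series="0.08 0.004 0.003 0 0; 0.08 0.012 0.0035 0 0; 0.08 0.016 0 0 0; 0.08 0.014 0 0 0; 0.08 0.006 0 0 0; 0.08 0 0 0 0",
)

```text
time: 8.75
position: [0.553, 0.0822, 0.0041]
tool_rot: [0.689, 0.725, 0.0, 0.0]
ft_force: [-0.0, 5.1, 7.2]
finger_gap: 0.08
grip_force: 5.9
```

```bash
python3 - <<'E'
from h import *
s=arm.state(); where(.5454,.2360); snap('wrist','w3.png',s=1.2)
T=np.array(arm.camera_params('wrist')['tool_from_camera']);K=np.array(arm.camera_params('wrist')['camera_matrix'])
Rm=R.from_quat(s['tool_rot']).as_matrix()
# predicted pixels (x1.2) of spine tip ridge, root ridge, bottom corners
th=.051;d=np.array([-np.sin(th),np.cos(th)]);e=np.array([np.cos(th),np.sin(th)]);h=np.array([.5417,.3084])
for n,(x,y,z) in dict(tip=(0,-.13,.036),root=(0,0,.036),tl=(-.034,-.13,.002),tr=(.034,-.13,.002),rl=(-.034,0,.002),rr=(.034,0,.002)).items():
    P=np.r_[h+x*e+y*d,z]; t=Rm.T@(P-s['position']); c=np.linalg.solve(T,np.r_[t,1])[:3]; q=K@c; print(n,np.round(1.2*q[:2]/q[2],0),np.round(c,3))
E
```

```text
t 8.75 p [0.553  0.0822 0.0041] phi 2.95 gap 0.08 F [-0.   5.1  7.2] gf 5.9
dx,dy tool [0.154  0.0004]
tip [306.  70.] [ 0.    -0.06   0.129]
root [ 307. -427.] [ 0.001 -0.185  0.095]
tl [235.  83.] [-0.034 -0.069  0.162]
tr [376.  83.] [ 0.034 -0.068  0.162]
rl [ 217. -283.] [-0.033 -0.194  0.128]
rr [ 396. -283.] [ 0.035 -0.194  0.128]
```

View pics/w3.png

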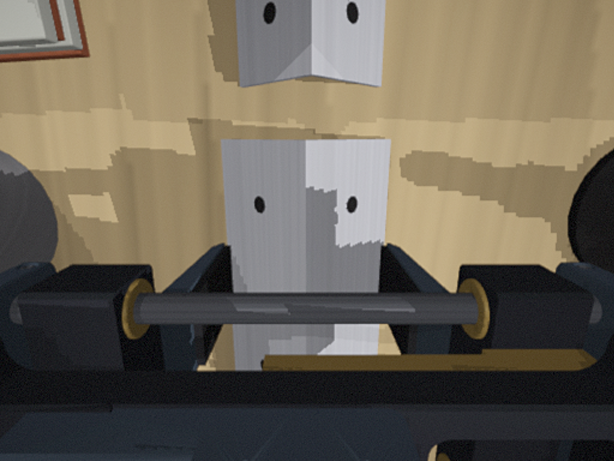

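The spine tip's corners are at (240,87) and (382,87), so its middle is at column 311. The guard is centred at column 305–306, so I shift about +2.5 mm and slide home.

Request:
play_rows(
  series="0.08 0.002 0.0015 0 0; 0.08 0.005 0.001 0 0; 0.08 0.01 0 0 0; 0.08 0.01 0 0 0; 0.08 0.01 0 0 0; 0.08 0.012 0 0 0; 0.08 0.012 0 0 0; 0.08 0.012 0 0 0; 0.08 0.012 0 0 0; 0.08 0.012 0 0 0; 0.08 0.012 0 0 0; 0.08 0.012 0 0 0; 0.08 0.01 0 0 0; 0.08 0.007 0 0 0; 0.08 0.004 0 0 0; 0.08 0.003 0 0 0; 0.08 0 0 0 0",
)

```text
time: 10.5
position: [0.5481, 0.2263, 0.0041]
tool_rot: [0.689, 0.725, -0.0, 0.0]
ft_force: [-0.5, -1.0, 7.2]
finger_gap: 0.08
grip_force: 6.2
```

```bash
python3 - <<'E'
from h import *
where(.5454,.2360); snap('wrist','w4.png',s=1.2)
E
```

```text
t 10.5 p [0.5481 0.2263 0.0041] phi 2.92 gap 0.08 F [-0.5 -1.   7.2] gf 6.2
dx,dy tool [ 0.0099 -0.0022]
```

View pics/w4.png

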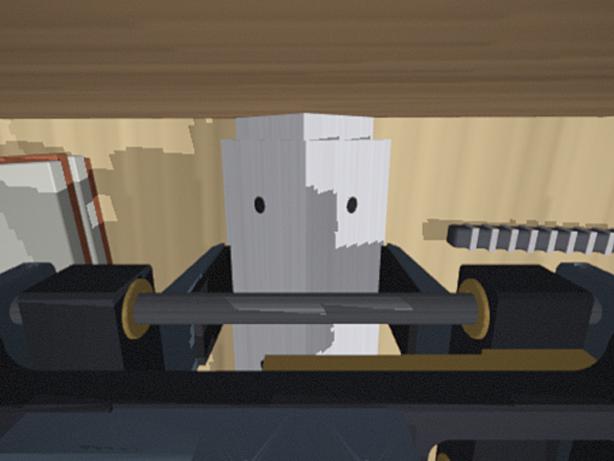

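The guard is over the spine and centred on it (columns 236–374), with roughly 11 mm left. I'll finish with small steps.

Request:
play_rows(
  series="0.08 0.004 0 0 0; 0.08 0.003 0 0 0; 0.08 0.002 0 0 0; 0.08 0.001 0 0 0; 0.08 0.001 0 0 0; 0.08 0 0 0 0",
)

```text
time: 11.15
position: [0.5475, 0.2366, 0.004]
tool_rot: [0.689, 0.725, -0.0, 0.0]
ft_force: [0.6, -4.9, 8.1]
finger_gap: 0.0799
grip_force: 6.3
```

Request:
play_rows(
  series="0.08 0.001 0 0 0; 0.08 0.001 0 0 0; 0.08 0 0 0 0",
)

```text
time: 11.45
position: [0.5474, 0.2384, 0.0041]
tool_rot: [0.689, 0.725, -0.0, 0.0]
ft_force: [1.4, -7.9, 7.5]
finger_gap: 0.0801
grip_force: 5.7
```

Request:
play_rows(
  series="0.08 0.001 0 0 0; 0.08 0.001 0 0 0; 0.0912 0 0 0 0; 0.0912 0 0 0 0; 0.0912 0 0 0 0; 0.0912 0 0 0 0; 0.0912 0 0 -0.01 0; 0.0912 0 0 -0.02 0; 0.0912 0 0 -0.03 0; 0.0912 0 0 -0.04 0; 0.0912 0 0 -0.04 0; 0.0912 -0.03 0 -0.02 0; 0.0912 -0.03 0 0 0; 0.0912 0 0 0 0",
)

```text
time: 12.85
position: [0.5506, 0.1789, 0.1655]
tool_rot: [0.69, 0.724, 0.0, 0.001]
ft_force: [-0.3, 0.1, -0.8]
finger_gap: 0.0916
grip_force: 0.0
```

```bash
python3 - <<'E'
from h import *
where(.4445,-.155,-4.2); snap('wrist','w5.png',s=1.2)
E
```

```text
t 12.85 p [0.5506 0.1789 0.1655] phi 2.82 gap 0.0916 F [-0.3  0.1 -0.8] gf 0.0
dx,dy tool [-0.3408 -0.0814]
```

View pics/w5.png

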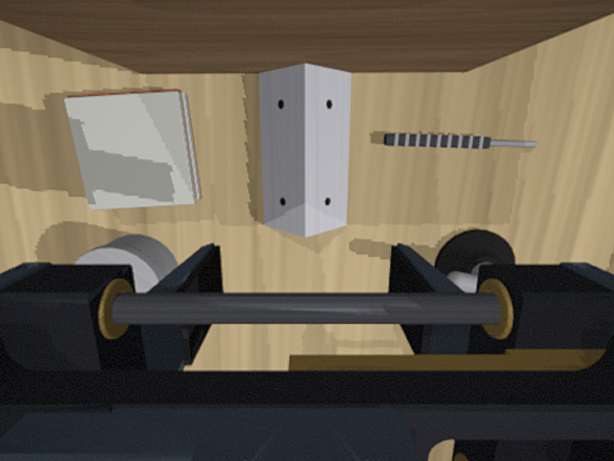

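guard_mid is home: its end (row ~70) meets the box side and it is straight. The tiles, tin, scribe and lifter are undisturbed. Next is guard_wide.

Request:
play_rows(
  series="0.0912 0 0 0 -7; 0.0912 -0.034 -0.008 0 0; 0.0912 -0.034 -0.008 0 0; 0.0912 -0.034 -0.008 0 0; 0.0912 -0.034 -0.008 0 0; 0.0912 -0.034 -0.008 0 0; 0.0912 -0.034 -0.008 0 0; 0.0912 -0.034 -0.008 0 0; 0.0912 -0.034 -0.008 0 0; 0.0912 -0.034 -0.008 0 0; 0.0912 -0.034 -0.009 0 0; 0.0912 0 0 0 0",
)

```text
time: 14.1
position: [0.5292, -0.1703, 0.1641]
tool_rot: [0.644, 0.765, -0.0, 0.0]
ft_force: [0.4, 0.1, 0.3]
finger_gap: 0.0909
grip_force: 0.0
```

```bash
python3 - <<'E'
from h import *
where(.4445,-.155); snap('wrist','w6.png',s=1.2)
E
```

```text
t 14.1 p [ 0.5292 -0.1703  0.1641] phi 9.78 gap 0.0909 F [0.4 0.1 0.3] gf 0.0
dx,dy tool [ 0.0295 -0.0809]
```

View pics/w6.png

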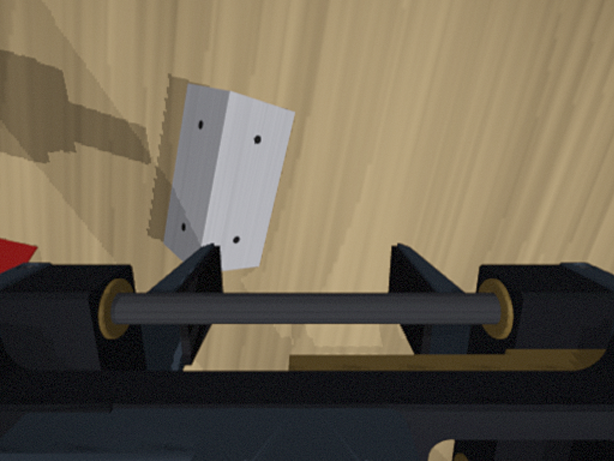

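I had the turn sign backwards: the tool went to 9.8°. guard_wide is at (225,180) in the wrist view. I'll turn +14° and centre over it.

Request:
play_rows(
  series="0.0912 0 0 0 7; 0.0912 0 0 0 7; 0.0912 0.005 -0.04 0 0; 0.0912 0.004 -0.04 0 0; 0.0912 0 -0.0055 0.02 0; 0.0912 0 0 0 0",
)

```text
time: 14.75
position: [0.4427, -0.1505, 0.1429]
tool_rot: [0.732, 0.682, -0.0, -0.002]
ft_force: [0.9, -0.3, 0.1]
finger_gap: 0.0909
grip_force: 0.0
```

```bash
python3 - <<'E'
from h import *
where(.4445,-.155); snap('wrist','w7.png',s=1.2)
E
```

```text
t 14.75 p [ 0.4427 -0.1505  0.1429] phi -4.04 gap 0.0909 F [ 0.9 -0.3  0.1] gf 0.0
dx,dy tool [-0.0044  0.0022]
```

View pics/w7.png

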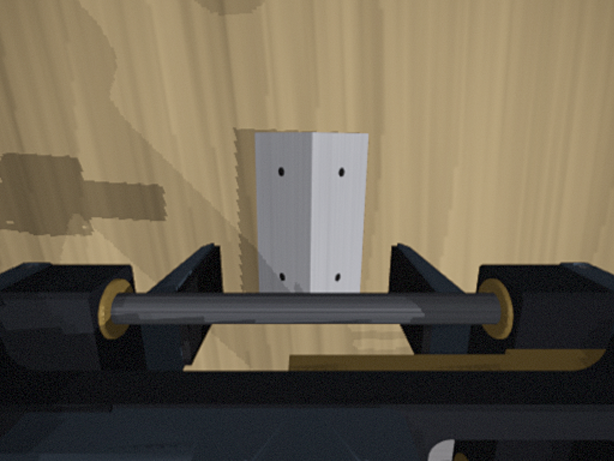

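The wrist view shows guard_wide at (312,210), parallel to the fingers and about 2 mm right of centre. That was my 11th picture, one over the limit, so I view no more and work by numbers. Next I descend, then centre and grip lightly.

Request:
play_rows(
  series="0.0912 -0.004 0.0022 0.03 0; 0.0912 0 0 0.04 0; 0.0912 0 0 0.03 0; 0.0912 0 0 0.02 0; 0.0912 0 0 0.003 0; 0.08 0 0 0 0; 0.074 0 0 0 0; 0.07 0 0 0 0; 0.068 0 0 0 0; 0.068 0 0 0 0; 0.066 0 0 0 0; 0.066 0 0 0 0; 0.066 0 0 0 0",
)

```text
time: 16.1
position: [0.4463, -0.1564, 0.0209]
tool_rot: [0.732, 0.681, -0.0, -0.0]
ft_force: [-0.0, -0.6, -1.1]
finger_gap: 0.0659
grip_force: 0.0
```

Request:
play_rows(
  series="0.064 0 0 0 0; 0.064 0 0 0 0; 0.062 0 0 0 0; 0.062 0 0 0 0; 0.062 0 0 0 0",
)

```text
time: 16.6
position: [0.4462, -0.1564, 0.021]
tool_rot: [0.732, 0.681, -0.0, -0.0]
ft_force: [-2.7, -0.3, 5.1]
finger_gap: 0.062
grip_force: 18.1
```

Request:
play_rows(
  series="0.062 0.003 0.004 0 0; 0.062 0.008 0.008 0 0; 0.062 0.013 0.011 0 0; 0.062 0.013 0.011 0 0; 0.062 0.013 0.011 0 0; 0.062 0.013 0.011 0 0; 0.062 0.013 0.011 0 0; 0.062 0.013 0.011 0 0; 0.062 0.013 0.011 0 0; 0.062 0.013 0.0085 0 0; 0.062 0.012 0.006 0 0; 0.062 0.004 0.002 0 0; 0.062 0 0 0 -2.4; 0.062 0 0 0 -2.4; 0.062 0 0 0 -2.3; 0.062 0 0 0 0",
)

```text
time: 18.2
position: [0.5614, -0.0333, 0.0212]
tool_rot: [0.688, 0.726, 0.0, 0.0]
ft_force: [0.5, 0.1, 6.1]
finger_gap: 0.0624
grip_force: 12.6
```

```bash
cat > wr.py <<'E'
from h import *
def measure(d0=.02):
    s=arm.state(); img=arm.capture('wrist')
    T=np.array(arm.camera_params('wrist')['tool_from_camera']);K=np.array(arm.camera_params('wrist')['camera_matrix'])
    hsv=cv2.cvtColor(img,cv2.COLOR_RGB2HSV); m=((hsv[...,1]<45)&(hsv[...,2]>90)).astype(np.uint8)
    for v in range(0,215,10):
        xs=np.flatnonzero(m[v,150:360])+150
        runs=np.split(xs,np.flatnonzero(np.diff(xs)>2)+1) if len(xs) else []
        runs=[(int(r[0]),int(r[-1])) for r in runs if len(r)>25]
        print(v,runs)
    Rm=R.from_quat(s['tool_rot']).as_matrix()
    def pr(P): t=Rm.T@(np.array(P)-s['position']); c=np.linalg.solve(T,np.r_[t,1])[:3]; q=K@c; return np.round(q[:2]/q[2],1)
    return pr
E
python3 - <<'E'
from wr import *
where(.5475,.2384); pr=measure()
a=np.array([.5475,.2384]);d=np.array([-.0506,.9987]);e=np.array([.9987,.0506])
for x,z in((-.0425,.004),(0,.044),(.0425,.004)):print('mid rear',x,pr(np.r_[a-d*.0725+e*x,z]))
E
```

```text
t 18.2 p [ 0.5614 -0.0333  0.0212] phi 3.1 gap 0.0624 F [0.5 0.1 6.1] gf 12.6
dx,dy tool [0.2721 0.0008]
0 []
10 []
20 []
30 []
40 []
50 []
60 []
70 []
80 []
90 []
100 [(177, 333)]
110 [(178, 333)]
120 [(178, 332)]
130 [(179, 331)]
140 [(180, 330)]
150 [(180, 207), (215, 296), (302, 330)]
160 [(181, 296), (300, 329)]
170 [(181, 328)]
180 [(182, 327)]
190 [(183, 327)]
200 [(183, 326)]
210 [(206, 302)]
mid rear -0.0425 [ 176.  -133.9]
mid rear 0 [ 256.  -219.4]
mid rear 0.0425 [ 334.9 -132.9]
```

guard_wide is held straight and centred (columns 177–333). I advance to just before guard_mid's rear end.

Request:
play_rows(
  series="0.062 0.004 0.0008 0 0; 0.062 0.01 0 0 0; 0.062 0.014 0 0 0; 0.062 0.014 0 0 0; 0.062 0.014 0 0 0; 0.062 0.014 0 0 0; 0.062 0.014 0 0 0; 0.062 0.008 0 0 0; 0.062 0.003 0 0 0; 0.062 0 0 0 0",
)

```text
time: 19.25
position: [0.5572, 0.0621, 0.0212]
tool_rot: [0.688, 0.726, 0.0, 0.0]
ft_force: [0.2, 3.1, 6.1]
finger_gap: 0.0623
grip_force: 12.7
```

```bash
python3 - <<'E'
from wr import *
where(.5475,.2384); pr=measure()
a=np.array([.5475,.2384]);d=np.array([-.0506,.9987]);e=np.array([.9987,.0506])
for x,z in((-.0425,.004),(0,.044),(.0425,.004)):print('mid rear',x,pr(np.r_[a-d*.0725+e*x,z]),pr(np.r_[a-d*.05+e*x,z]))
E
```

```text
t 19.25 p [0.5572 0.0621 0.0212] phi 3.05 gap 0.0623 F [0.2 3.1 6.1] gf 12.7
dx,dy tool [ 0.1766 -0.0003]
0 [(183, 208), (219, 289), (298, 324)]
10 [(183, 211), (215, 324)]
20 [(184, 323)]
30 [(185, 323)]
40 [(185, 322)]
50 [(186, 322)]
60 [(186, 226), (279, 321)]
70 []
80 []
90 []
100 [(177, 333)]
110 [(178, 333)]
120 [(178, 332)]
130 [(179, 331)]
140 [(180, 330)]
150 [(180, 207), (215, 296), (302, 330)]
160 [(181, 296), (299, 329)]
170 [(181, 328)]
180 [(182, 327)]
190 [(183, 326)]
200 [(183, 326)]
210 [(206, 302)]
mid rear -0.0425 [185.4  59.7] [183.1  19.2]
mid rear 0 [253.4  44.8] [253.6  -8.4]
mid rear 0.0425 [321.8  60.3] [324.2  19.8]
```

The midlines agree to within 1 mm (254 vs 255). I slide home.

Request:
play_rows(
  series="0.062 0.004 -0.0003 0 0; 0.062 0.008 0 0 0; 0.062 0.01 0 0 0; 0.062 0.01 0 0 0; 0.062 0.01 0 0 0; 0.062 0.011 0 0 0; 0.062 0.011 0 0 0; 0.062 0.011 0 0 0; 0.062 0.011 0 0 0; 0.062 0.011 0 0 0; 0.062 0.011 0 0 0; 0.062 0.011 0 0 0; 0.062 0.011 0 0 0; 0.062 0.01 0 0 0; 0.062 0.007 0 0 0; 0.062 0.004 0 0 0; 0.062 0.003 0 0 0; 0.062 0.002 0 0 0; 0.062 0 0 0 0",
)

```text
time: 21.2
position: [0.5485, 0.2173, 0.0213]
tool_rot: [0.688, 0.726, 0.0, 0.0]
ft_force: [0.0, -2.9, 7.9]
finger_gap: 0.0623
grip_force: 11.8
```

```bash
python3 - <<'E'
from wr import *
where(.5475,.2384); pr=measure()
h=np.array([.5475,.2384])+np.array([-.0506,.9987])*.0725
print('box foot line',pr(np.r_[h,0]),'at z .053',pr(np.r_[h,.053]))
E
```

```text
t 21.2 p [0.5485 0.2173 0.0213] phi 3.04 gap 0.0623 F [ 0.  -2.9  7.9] gf 11.8
dx,dy tool [0.0211 0.0001]
0 []
10 []
20 []
30 []
40 []
50 []
60 []
70 []
80 [(222, 287)]
90 [(189, 320)]
100 [(177, 333)]
110 [(178, 332)]
120 [(178, 332)]
130 [(179, 331)]
140 [(179, 330)]
150 [(180, 207), (215, 295), (301, 329)]
160 [(181, 211), (214, 296), (299, 329)]
170 [(181, 328)]
180 [(182, 327)]
190 [(183, 326)]
200 [(183, 326)]
210 [(206, 302)]
box foot line [254.8  78.7] at z .053 [255.   65.1]
```

Request:
play_rows(
  series="0.062 0.004 0 0 0; 0.062 0.003 0 0 0; 0.062 0.002 0 0 0; 0.062 0.001 0 0 0; 0.062 0.001 0 0 0; 0.062 0 0 0 0",
)

```text
time: 21.85
position: [0.548, 0.2272, 0.0214]
tool_rot: [0.688, 0.726, -0.0, 0.001]
ft_force: [0.4, -13.7, 11.3]
finger_gap: 0.0617
grip_force: 9.6
```

Request:
play_rows(
  series="0.062 0.001 0 0 0; 0.062 0.001 0 0 0; 0.062 0.001 0 0 0; 0.062 0 0 0 0",
)

```text
time: 22.25
position: [0.5479, 0.2303, 0.0214]
tool_rot: [0.688, 0.726, -0.0, 0.001]
ft_force: [1.8, -12.4, 12.6]
finger_gap: 0.0621
grip_force: 8.4
```

```bash
python3 - <<'E'
from wr import *
where(); pr=measure()
E
```

```text
t 22.25 p [0.5479 0.2303 0.0214] phi 3.04 gap 0.0621 F [  1.8 -12.4  12.6] gf 8.4
0 []
10 []
20 []
30 []
40 []
50 []
60 []
70 []
80 []
90 []
100 []
110 [(178, 332)]
120 [(178, 332)]
130 [(179, 331)]
140 [(179, 330)]
150 [(180, 329)]
160 [(181, 207), (216, 294), (301, 329)]
170 [(181, 328)]
180 [(182, 327)]
190 [(183, 326)]
200 [(183, 326)]
210 [(206, 302)]
```

The pads slipped about 3 mm with the guard's end against the box and nothing showing ahead of it. I release, rise and verify.

Request:
play_rows(
  series="0.07 0 0 0 0; 0.08 0 0 0 0; 0.0912 0 0 0 0; 0.0912 0 0 0 0; 0.0912 0 0 0 0; 0.0912 0 0 -0.01 0; 0.0912 0 0 -0.02 0; 0.0912 0 0 -0.03 0; 0.0912 0 0 -0.04 0; 0.0912 0 0 -0.04 0; 0.0912 -0.04 0 0 0; 0.0912 -0.04 0 0 0; 0.0912 0 0 0 0",
)

```text
time: 23.6
position: [0.5518, 0.1479, 0.162]
tool_rot: [0.689, 0.725, -0.0, 0.001]
ft_force: [-0.3, 0.2, -0.3]
finger_gap: 0.0908
grip_force: 0.0
```

```bash
python3 - <<'E'
from wr import *
where(); pr=measure()
h=np.array([.5475,.2384])+np.array([-.0506,.9987])*.0725
d=np.array([-.0506,.9987]);e=np.array([.9987,.0506])
for y in (0,-.16):
  for x,z in((-.051,.004),(0,.053),(.051,.004)): print(x,y,pr(np.r_[h+y*d+x*e,z]))
img=arm.capture('wrist');print(img[20:75:3,254].tolist())
E
```

```text
t 23.6 p [0.5518 0.1479 0.162 ] phi 2.87 gap 0.0908 F [-0.3  0.2 -0.3] gf 0.0
0 []
10 []
20 [(229, 281)]
30 [(207, 302)]
40 [(208, 302)]
50 [(208, 301)]
60 [(231, 301)]
70 [(209, 301)]
80 [(209, 300)]
90 [(209, 300)]
100 [(210, 299)]
110 [(210, 299)]
120 [(211, 298)]
130 [(211, 298)]
140 [(211, 298)]
150 [(233, 276)]
160 [(212, 297)]
170 [(212, 296)]
180 [(232, 279)]
190 []
200 []
210 []
-0.051 0 [206.2  23.8]
0 0 [254.6   6.7]
0.051 0 [302.8  23.8]
-0.051 -0.16 [212.  172.4]
0 -0.16 [254.5 182.2]
0.051 -0.16 [296.8 172.5]
[[130, 131, 135], [129, 131, 135], [129, 131, 135], [129, 130, 134], [128, 129, 133], [129, 129, 135], [131, 132, 137], [130, 132, 135], [129, 129, 134], [130, 131, 135], [133, 132, 138], [131, 131, 135], [132, 132, 136], [132, 132, 136], [132, 132, 137], [132, 131, 138], [133, 132, 136], [133, 132, 137], [134, 134, 139]]
```

```bash
python3 - <<'E'
from h import *
im=arm.capture('wrist')
for v in range(6,34,2): print(v,[im[v,c].tolist() for c in (185,212,235,254,297,325)])
for v in range(168,196,3): print(v,[im[v,c].tolist() for c in (216,254,292)])
E
```

```text
6 [[89, 73, 54], [89, 72, 51], [89, 71, 52], [89, 70, 52], [87, 71, 53], [91, 72, 54]]
8 [[90, 73, 52], [94, 75, 55], [94, 75, 55], [94, 76, 56], [87, 71, 50], [90, 73, 54]]
10 [[94, 75, 56], [95, 76, 56], [92, 72, 54], [90, 72, 53], [92, 72, 55], [90, 72, 53]]
12 [[95, 74, 57], [94, 76, 58], [94, 76, 57], [94, 77, 60], [88, 68, 50], [89, 71, 51]]
14 [[95, 77, 57], [99, 78, 61], [95, 74, 57], [93, 73, 52], [88, 68, 52], [89, 71, 54]]
16 [[91, 75, 56], [92, 73, 55], [89, 73, 49], [118, 118, 121], [90, 71, 53], [86, 67, 50]]
18 [[90, 72, 52], [88, 71, 52], [87, 70, 55], [126, 127, 132], [87, 70, 54], [84, 66, 46]]
20 [[85, 69, 53], [83, 65, 48], [87, 68, 51], [122, 124, 127], [86, 69, 51], [89, 72, 56]]
22 [[88, 72, 52], [86, 70, 49], [98, 94, 95], [127, 127, 132], [92, 73, 57], [88, 71, 52]]
24 [[86, 68, 53], [92, 74, 54], [112, 113, 118], [125, 127, 132], [90, 72, 54], [92, 73, 55]]
26 [[86, 66, 48], [89, 72, 54], [111, 113, 118], [127, 128, 131], [90, 73, 52], [94, 74, 55]]
28 [[92, 73, 55], [82, 64, 45], [113, 113, 118], [125, 125, 130], [89, 68, 48], [86, 69, 50]]
30 [[78, 59, 43], [106, 105, 108], [113, 113, 117], [130, 132, 135], [151, 151, 155], [74, 57, 42]]
32 [[127, 109, 79], [114, 115, 117], [111, 112, 117], [127, 128, 132], [174, 175, 181], [158, 140, 107]]
168 [[141, 142, 146], [158, 157, 164], [191, 191, 197]]
171 [[140, 141, 145], [157, 157, 163], [192, 193, 197]]
174 [[140, 141, 146], [158, 159, 164], [194, 195, 200]]
177 [[141, 142, 147], [158, 159, 164], [194, 195, 199]]
180 [[166, 146, 113], [158, 158, 163], [166, 150, 131]]
183 [[182, 163, 123], [157, 158, 163], [172, 153, 116]]
186 [[183, 163, 124], [157, 158, 163], [186, 166, 127]]
189 [[182, 162, 124], [164, 153, 141], [192, 173, 134]]
192 [[183, 164, 127], [168, 149, 113], [191, 170, 132]]
195 [[177, 158, 120], [167, 147, 112], [192, 172, 135]]
```

guard_wide's end (row ~29) meets the box foot line (row ~31) equally on both sides, with no deck showing between. It is centred and parallel, and the arm is clear. I hand in.

```bash
python3 -c "
from cell import arm
print(arm.job_done())"
```

```text
the job is handed in; nothing more can be done
None
```

I slid both guards home over the spine, narrow one first, then let go and handed the job in at about 24 s; the hand-in gave no verdict, the last wrist image shows the wider guard square against the box, and I viewed 11 pictures, one over the limit of 10.

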